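# Pry open the cover of a control box

### The arm

A 6-joint arm with a two-finger parallel gripper is mounted at the origin on the work surface. World frame = base frame: x ahead of the robot, y to its left, z up, the work surface at z = 0. Lengths are in m, angles in rad, forces in N, time in s.
With the tool pointing down it reaches from about 0.35 to 0.85 m from the base axis. Payload 8.1 kg.
Tool frame: the origin (TCP) lies on the centre line of the jaws, within the pads' length; the fingertips stand 17 mm ahead of it and the grasp point (between the pads) lies 2 mm behind it; z points along the fingers, y is the line along which they close (so a half turn about z gives the same grasp; the last joint's range is limited). The gripper opens to 93 mm and grips with 3 to 60 N. Pads are 15 mm wide; open, the fingers measure 128 mm over their backs; the gripper's body (75 mm by 188 mm) begins 65 mm behind the grasp point.
Start: joints at [1.125, 0.13, 1.488, -0, 1.523, -0.085], TCP at [0.212, 0.561, 0.236] pointing down, gripper open.
Joint ranges: [-2.96, 2.96], [-0.89, 2.26], [0.02, 2.5], [-1.34, 4.48], [0, 2.73], [-2.66, 2.66]. Speed limits (rad/s): [2.39, 2.39, 2.79, 3.14, 3.14, 3.14].

### API

Orientations are given as a rotation vector (axis times angle).
In Python, from plant import telemetry, viewer, order gives the robot as it stands.
- The arm moves only by the tool send_rows, never from a script. Its argument "plan" is a list that holds one entry, the list of rows, each a list of 5 numbers: the closure, from -1 (fully open) to 1 (shut), then the shift along the world's x, y, z normalised to -1 to 1, where 1 is 0.2 m, then the turn about the world's z normalised to -1 to 1, where 1 is 60 degrees. A call has 1 to 20 rows; each row is the pose to reach, as a shift and turn from the pose commanded when the call began; what a row does not reach only later rows make up. A row lasts 1/12 s, in which the tool goes at most 41.7 mm and 7.16 degrees, less where a joint would pass 70% of its speed; a pose out of reach is approached as far as the arm can. A call with a number of a shift or a turn outside -1 to 1 is refused whole. A call with a gripper value outside its range is refused whole. The fingers move at their own pace and stop on an object; "force" is the grip in N (left out, the last holds). Time passes only in rows, so rows that repeat a pose let the fingers close. It gives the time, the measured TCP pose, the force, the opening and the grip force at its end, in the units of the state.
- telemetry.read_state(): the state, without advancing time (a new reading comes with each control period).
- viewer.read_camera(name): name is "scene" or "top" or "wrist"; returns (picture, depth): 480x640x3 uint8, blue, green, red; 480x640 float32, m along the optical axis (not along the pixel's ray), 0 where there is no reading.
- viewer.calibration(name): a dict with "camera_matrix" (3x3 intrinsics, pixels), "extrinsics" (4x4, takes a point from camera to world coordinates); the wrist camera has in their place "hand_eye" (4x4, takes a point from camera to tool coordinates, whose origin is the TCP and whose axes are the flange's). Camera axes: x right, y up, looking along -z (the intrinsics and any distortion apply to the point x, -y, -z); pixel columns grow to the right and rows downward; lengths in m; the calibration is good to about 2 mm. A picture is of the moment at which its call begins: read the wrist's pose just before it. calibration takes no time and is no camera call.
- order.close_job(): hands the job in; it is judged then, once.
The state is a dict: "t": time; "q": joint angles; "dq": joint speeds; "joint_torque": joint torques, N m; "tool_pos": TCP position; "orientation": TCP orientation; "force": force on the tool from outside, world axes, zero at the start; "wrist_torque": the same for the moment, N m; "opening": finger opening in m; "gripper_force": force on a finger pad.
Only numpy, scipy, OpenCV 4.12 (cv2) and the standard library are available. Lean on these libraries where they do the work, as an engineer would, in place of code of your own. Each camera call takes 0.05 s, during which the arm holds its last target. There are 200 camera calls.

### The job

Pick up the flat pry bar, work its blade into the slot under the front edge of the control box's snapped-shut cover, lever the cover up off its catch and swing it open well past upright so that it stays open. Move the cover with the pry bar only (no part of the gripper or arm may touch it), keep the bar off the circuit board inside, and then lay the bar (do not drop it) back on its green mat and let go, leaving the other things on the bench where they are.

Things in the scene. Friction and masses are not known exactly. Their poses are not given: they have to be found in the camera images.
- box: grey steel control box, fixed, 130 (x) by 180 (y) by 110 mm high, open on top under its cover, walls 6 mm. Origin: centre of its underside; x points from the slotted front to the hinge at the back, z up. It stands on a black plinth 0 to 15 mm high, which varies. Its front faces the robot, yawed by up to 0.4 rad.
- slot (a point): middle of the mouth of the pry slot, at the outer face of the box's front wall, 107.25 mm above the box's underside. The slot is a notch in the front wall's top edge, 60 mm wide (y) and 5.5 mm high (box z 104.5 to 110 mm), directly under the cover; it goes through the 6 mm wall into the hollow box. Its lower outer edge is the fulcrum to lever on. Axes as the box's.
- cover (a joint): the cover's hinge angle: 0 shut, grows as it opens upward, 1.57 upright, 1.85 at its stop. A snap catch holds it shut: about 20 N upward at the front edge breaks it free, the catch lets go within about 0.06 rad. After that only hinge friction (0.35 N m) and its weight resist, and it stays wherever it is left.
- cover_edge (a point): middle of the cover's front edge, on its underside, 135 mm from the hinge axis. The cover is an aluminium plate 135 by 180 by 5 mm, about 0.25 kg; its front edge overhangs the front wall by 5 mm. A low ridge 60 mm wide on top of that edge marks the slot. Moves with the cover; its x points from edge to hinge.
- hinge (a point): middle of the cover's hinge axis, at the back top edge of the box (box z 110 mm); the axis runs along the box's y. Axes as the box's.
- board: circuit board with components inside the box; its highest component is 40 mm above the box's underside. Origin 6 mm above the box's underside.
- pry: flat pry bar, 167 mm, 0.13-0.2 kg. Black handle 24 wide, 28 mm high, from x -65 to 20 mm; then a straight steel blade 22 mm wide, 3 mm thick, out to x = 102 mm, at mid-height of the handle (14 mm above its underside). Origin: underside of the handle; x towards the blade's tip, z up. Centre of mass near x = -7 mm. At first it lies flat on the mat.
- pry_tip (a point): middle of the end of the blade (x 102, z 14 mm in the bar's frame); axes as the bar's
- pry_grip (a point): good place to grip across the handle: x -10, z 14 mm in the bar's frame; axes as the bar's
- mat: dark green cutting mat fixed to the bench, 250 (x) by 130 (y) by 4 mm; the pry bar lies on it at first, either left or right of the box. Origin: centre of its underside.
- tray: steel parts tray fixed to the bench, 160 by 120 by 30 mm, on the other side of the box. Origin: centre of its underside.
- screwdriver: loose screwdriver, 180 mm, yellow handle; bystander
- spray: loose can, 56 mm across, 170 mm high; bystander
- cup: loose grey cup, 76 mm across, 90 mm high; bystander
- wrench: loose steel wrench, 170 mm; bystander
- caliper: loose caliper, 150 mm; bystander
There are look-alikes about, which are no part of the job. There is more than one size of the pry; the one meant has the size given above.

How it is judged:
By the outcome, as a careful person would: the job done as asked, in the order asked, and still so for the second after the job is handed in, with the robot touching nothing.
It also fails if it takes over 59 s, if anything falls off the work surface, if the arm or the gripper's body presses on something with over 40 N, if the wrist force passes 120 N, or if a joint passes its speed limit or range.

## Working session

There is one attempt and no reset: what is moved stays moved. The work goes in short steps, Python scripts to look and compute and a tool call to move; the robot and the scene stay as the last step left them, time stands still between calls to the robot, and variables do not carry over. Pictures are saved under pics/ and viewed, at most 10 in all, crops included, and the job is handed in when it is done.

Besides the shell and the picture viewer there is one more tool, called after "Request:" as name(argument=value, ...), one argument or row to a line, values as JSON. send_rows: Moves the arm, as the interface text tells. Scaled input: -1 to 1 covers 0.2 m each way for a shift and 60 degrees each way for a turn. Its arguments: {"type":"object","properties":{"plan":{"type":"array"},"force":{"type":"number"}},"required":["plan"]}

```bash
ls; mkdir -p pics; cat > h.py <<'E'
import numpy as np,cv2
from plant import telemetry,viewer,order
E
python3 - <<'E'
from h import *
s=telemetry.read_state();print(s)
for n in("scene","top"):
    p,d=viewer.read_camera(n);cv2.imwrite(f"pics/{n}0.png",p);np.save(f"pics/{n}0.npy",d)
    print(n,{k:np.round(v,4).tolist() if not isinstance(v,str) else v for k,v in viewer.calibration(n).items()})
print({k:np.round(v,4).tolist() for k,v in viewer.calibration("wrist").items()})
E
```

```text
pics
{'t': 0.0, 'q': array([ 1.12459573e+00,  1.31140563e-01,  1.48924828e+00, -3.27459999e-05,
        1.52300764e+00, -8.53739425e-02]), 'dq': array([ 2.42728007e-05, -1.29111583e-03, -2.25623811e-04, -1.82913208e-03,
        5.65968861e-04,  4.17400813e-04]), 'joint_torque': array([-1.57459912e-03, -5.59832847e+01, -4.91763747e+01,  7.68379122e-02,
        3.53892089e-02, -2.28746203e-04]), 'tool_pos': array([0.21157491, 0.56089307, 0.23461675]), 'orientation': array([-5.63633442e-01, -3.09016758e+00,  2.74706093e-03]), 'force': array([0.29308972, 0.37921558, 0.37730463]), 'wrist_torque': array([ 0.04257164, -0.01557468,  0.00339618]), 'gripper_force': 0.0, 'opening': 0.09318781457149503}
scene {'camera_matrix': [[548.4292, 0.0, 321.8664], [0.0, 548.4292, 237.4225], [0.0, 0.0, 1.0]], 'extrinsics': [[0.2338, -0.7856, 0.5729, 1.2324], [0.9723, 0.1869, -0.1404, -0.1714], [0.0032, 0.5898, 0.8075, 1.0332], [0.0, 0.0, 0.0, 1.0]]}
top {'camera_matrix': [[578.2685, 0.0, 313.8463], [0.0, 578.2685, 239.0396], [0.0, 0.0, 1.0]], 'extrinsics': [[-0.0211, 0.9823, -0.186, 0.2979], [-0.9994, -0.0261, -0.0245, -0.0223], [-0.0289, 0.1853, 0.9823, 1.4731], [0.0, 0.0, 0.0, 1.0]]}
{'camera_matrix': [[348.3751, 0.0, 322.93], [0.0, 348.3751, 234.0603], [0.0, 0.0, 1.0]], 'hand_eye': [[-0.0011, 0.9685, 0.249, 0.0695], [1.0, 0.0011, -0.0002, 0.0005], [-0.0004, 0.249, -0.9685, -0.1487], [0.0, 0.0, 0.0, 1.0]]}
```

View pics/top0.png

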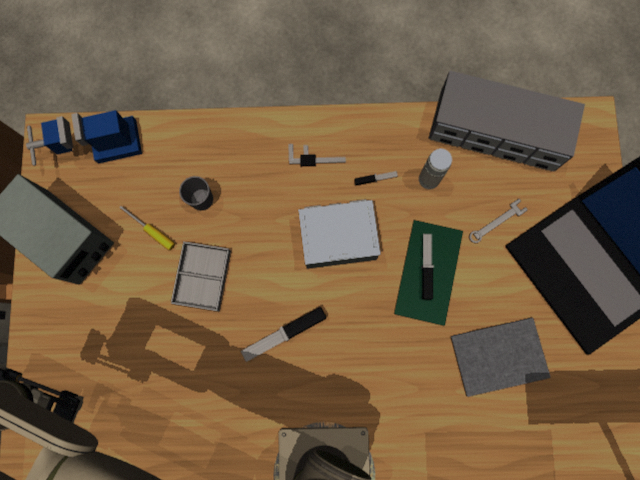

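View pics/scene0.png

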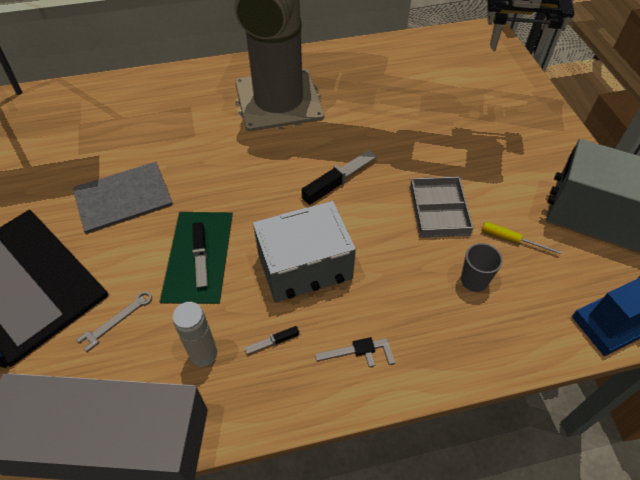

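The top view shows the pry bar on the mat at about (428,267), tip pointing up. The box cover is at about (340,233) with its front edge near row 263, and the look-alike bars are at (285,335) and (376,179). The scene view agrees. Next I'll measure from depth.

```bash
cat >> h.py <<'E'
def cloud(n,d,T=None):
    c=viewer.calibration(n);K=c["camera_matrix"];E=T if T is not None else c["extrinsics"]
    v,u=np.mgrid[:480,:640]
    P=np.stack([(u-K[0,2])/K[0,0]*d,-(v-K[1,2])/K[1,1]*d,-d],-1)
    return P@E[:3,:3].T+E[:3,3]
def rect(P2):
    (c,s,a)=cv2.minAreaRect((P2*1000).astype(np.float32)); return np.round(c,1),np.round(s,1),round(a,1)
def big(m):
    n,l,st,_=cv2.connectedComponentsWithStats(m.astype(np.uint8));return l==1+np.argmax(st[1:,4])
E
python3 - <<'E'
from h import *
for n in("top","scene"):
    p=cv2.imread(f"pics/{n}0.png");d=np.load(f"pics/{n}0.npy");P=cloud(n,d);z=P[...,2]
    hsv=cv2.cvtColor(p,cv2.COLOR_BGR2HSV);b,g,r=[p[...,i].astype(int) for i in range(3)]
    reg=(P[...,0]>.3)&(P[...,0]<.75)&(P[...,1]>-.5)&(P[...,1]<.4)&(d>0)
    wood=reg&(hsv[...,1]>90)&(hsv[...,0]<25)&(abs(z)<.015)
    A=np.c_[P[wood][:,:2],np.ones(wood.sum())];co=np.linalg.lstsq(A,z[wood],rcond=None)[0];print(n,"table plane",co.round(4))
    z=z-(P[...,0]*co[0]+P[...,1]*co[1]+co[2])
    mat=big(reg&(g>r+15)&(g>b+5)&(abs(z)<.02));print("mat",rect(P[mat][:,:2]),np.median(z[mat])*1e3)
    box=big(reg&(z>.10)&(z<.15)&(abs(P[...,1]+.07)<.15));print("cover",rect(P[box][:,:2]),np.percentile(z[box],[5,25,50,75,95]).round(4))
    mr=cv2.convexHull(np.argwhere(mat)[:,::-1].astype(np.int32));mm=np.zeros(mat.shape,np.uint8);cv2.fillConvexPoly(mm,mr,1)
    bar=big((mm>0)&(z>.010)&(z<.05));print("bar",rect(P[bar][:,:2]),np.percentile(z[bar],[5,50,95]).round(4))
    hd=big((mm>0)&(z>.024)&(z<.05));print("handle",rect(P[hd][:,:2]),np.median(z[hd]).round(4),P[hd].mean(0).round(4))
    bl=big((mm>0)&(z>.012)&(z<.024)&(hsv[...,2]>90));print("blade",rect(P[bl][:,:2]),np.median(z[bl]).round(4),P[bl].mean(0).round(4))
E
```

```text
top table plane [ 0.0007  0.0007 -0.0015]
mat (array([ 484.7, -276.4]), array([127.6, 247.9]), 75.6) 3.856644548395939
cover (array([572.3, -47.1]), array([141.6, 180. ]), 6.0) [0.1159 0.1187 0.1206 0.1226 0.1253]
bar (array([ 496. , -270.6]), array([ 29.6, 169.4]), 87.6) [0.0149 0.0265 0.0359]
handle (array([ 454.8, -266.9]), array([25.8, 85.4]), 87.6) 0.0316 [ 0.4545 -0.2668  0.0304]
blade (array([ 538.9, -272.9]), array([21.6, 80.3]), 87.0) 0.0192 [ 0.5392 -0.2731  0.0177]
scene table plane [-0.0009 -0.0003  0.0021]
mat (array([ 484.3, -277.4]), array([127.6, 250. ]), 75.9) 3.901216182245731
cover (array([573.2, -50.2]), array([146.1, 180.6]), 6.1) [0.1142 0.119  0.1204 0.1218 0.1236]
bar (array([ 497.1, -272.7]), array([ 25.6, 168.8]), 87.2) [0.0168 0.0233 0.0341]
handle (array([ 456.7, -270.5]), array([25.2, 87.8]), 87.2) 0.0316 [ 0.4592 -0.2702  0.0332]
blade (array([ 539.3, -275.1]), array([22.6, 80.6]), 87.7) 0.0196 [ 0.5406 -0.2751  0.0211]
```

Request:
send_rows(
  plan=[
    [[-1,0.16,-0.16,0,0.1],[-1,0.33,-0.33,0,0.2],[-1,0.5,-0.5,0,0.3],[-1,0.67,-0.67,0,0.3],[-1,0.83,-0.83,0,0.3],[-1,1,-1,0,0.3],[-1,1,-1,0,0.3]],
  ],
)

```text
t: 0.68
tool_pos: [0.4133, 0.3589, 0.2353]
orientation: [-0.075, -3.141, 0.001]
force: [1.5, 0.4, -0.7]
opening: 0.0927
gripper_force: 0.0
```

Request:
send_rows(
  plan=[
    [[-1,0.04,-0.2,0,0],[-1,0.08,-0.4,0,0],[-1,0.12,-0.6,0,0],[-1,0.16,-0.8,0,0],[-1,0.2,-1,0,0],[-1,0.2,-1,0,0]],
  ],
)

```text
t: 1.18
tool_pos: [0.4528, 0.1551, 0.2353]
orientation: [0.082, 3.14, -0.005]
force: [-0.3, -0.4, -1.4]
opening: 0.0929
gripper_force: 0.0
```

Request:
send_rows(
  plan=[
    [[-1,0.02,-0.2,0,0],[-1,0.04,-0.4,0,0],[-1,0.06,-0.6,0,0],[-1,0.08,-0.8,0,0],[-1,0.08,-1,0,0],[-1,0.08,-1,0,0]],
  ],
)

```text
t: 1.68
tool_pos: [0.4674, -0.0445, 0.2353]
orientation: [-0.082, -3.14, 0.004]
force: [0.3, 1.1, -0.2]
opening: 0.0928
gripper_force: 0.0
```

Request:
send_rows(
  plan=[
    [[-1,0,-0.2,0,0],[-1,0,-0.4,0,0],[-1,0,-0.6,0,0],[-1,0,-0.8,0,0],[-1,0,-1,0,0],[-1,0,-1,0,0],[-1,0,-1,0,0]],
  ],
)

```text
t: 2.27
tool_pos: [0.4675, -0.2396, 0.2349]
orientation: [-0.079, -3.139, -0.002]
force: [0.5, 0.6, 0.4]
opening: 0.093
gripper_force: 0.0
```

```bash
cat >> h.py <<'E'
def wrist(name):
    s=telemetry.read_state();p,d=viewer.read_camera("wrist")
    T=np.eye(4);T[:3,:3]=cv2.Rodrigues(np.array(s["orientation"]))[0];T[:3,3]=s["tool_pos"]
    T=T@viewer.calibration("wrist")["hand_eye"]
    cv2.imwrite(f"pics/{name}.png",p);return s,p,d,cloud("wrist",d,T),T
E
python3 - <<'E'
from h import *
s,p,d,P,T=wrist("w1");z=P[...,2];print(s["tool_pos"],s["orientation"])
reg=(abs(P[...,0]-.49)<.14)&(abs(P[...,1]+.277)<.08)&(d>0)
b,g,r=[p[...,i].astype(int) for i in range(3)]
mat=reg&(g>r+15)&(g>b+5)&(abs(z)<.02);print("mat z",np.median(z[mat]))
for n,m in(("handle",(z>.025)&(z<.045)),("blade",(z>.011)&(z<.024)&(g<r+10)),("bar",(z>.011)&(z<.045))):
    m=big(reg&m);print(n,rect(P[m][:,:2]),np.median(z[m]).round(4))
E
```

```text
[ 0.46749471 -0.23963629  0.2348943 ] [-7.85105171e-02 -3.13949422e+00 -1.54484945e-03]
mat z 0.0037407479122003318
handle (array([ 456. , -270.1]), array([26.1, 85. ]), 87.4) 0.0316
blade (array([ 541.7, -274.4]), array([21.9, 77.5]), 86.5) 0.0193
bar (array([ 497. , -271.9]), array([ 26.1, 167. ]), 87.2) 0.0307
```

View pics/w1.png

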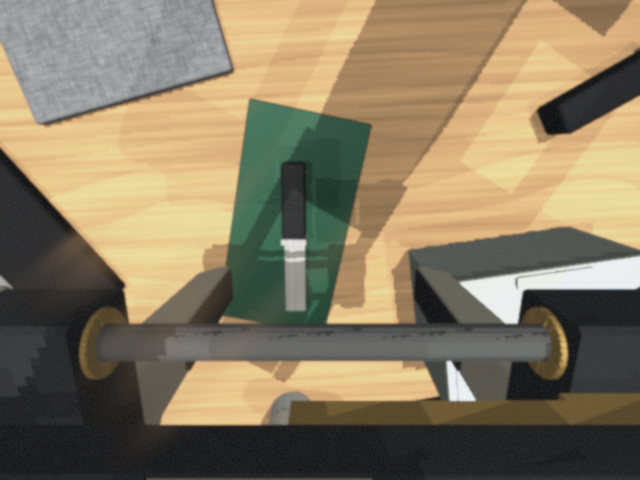

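The wrist view shows the bar, with its handle at about (293,200) and blade at about (294,275), aligned with the jaws. That agrees with the fixed cameras, so I'll descend and grip.

Request:
send_rows(
  plan=[
    [[-1,0.005,-0.155,-0.17,0],[-1,0.005,-0.155,-0.35,0],[-1,0.005,-0.155,-0.55,0],[-1,0.005,-0.155,-0.75,0],[-1,0.005,-0.155,-0.9,0],[-1,0.005,-0.155,-0.98,0],[-1,0.005,-0.155,-0.98,0]],
  ],
)

```text
t: 2.9
tool_pos: [0.4661, -0.2652, 0.0347]
orientation: [-0.07, -3.134, -0.008]
force: [-0.9, -0.3, -0.5]
opening: 0.0933
gripper_force: 0.0
```

Request:
send_rows(
  plan=[
    [[-1,0,0,-0.04,0],[-1,0,0,-0.08,0],[-1,0,0,-0.08,0],[1,0,0,-0.08,0],[1,0,0,-0.08,0],[1,0,0,-0.08,0],[1,0,0,-0.08,0],[1,0,0,-0.08,0],[1,0,0,-0.08,0],[1,0,0,-0.08,0],[1,0,0,-0.08,0],[1,0,0,-0.08,0]],
  ],
  force=30,
)

```text
t: 3.9
tool_pos: [0.4687, -0.2696, 0.0236]
orientation: [-0.073, -3.141, -0.0]
force: [0.2, 0.2, 0.3]
opening: 0.0378
gripper_force: 0.0
```

Request:
send_rows(
  plan=[
    [[1,0,0,0,0],[1,0,0,0,0],[1,0,0,0,0],[1,0,0,0,0],[1,0,0,0,0],[1,0,0,0,0]],
  ],
  force=45,
)

```text
t: 4.4
tool_pos: [0.4688, -0.2697, 0.0236]
orientation: [-0.073, -3.141, 0.0]
force: [-0.1, -1.6, -0.3]
opening: 0.0238
gripper_force: 45.0
```

Request:
send_rows(
  plan=[
    [[1,0,0,0.1,0],[1,0,0,0.3,0],[1,0,0,0.5,0],[1,0,0,0.7,0],[1,0,0,0.85,0],[1,0,0,0.85,0]],
  ],
)

```text
t: 4.9
tool_pos: [0.472, -0.2718, 0.2019]
orientation: [0.073, 3.131, -0.01]
force: [1.3, 0.1, -0.9]
opening: 0.0238
gripper_force: 45.0
```

Request:
send_rows(
  plan=[
    [[1,-0.2,0.1,0,0.05],[1,-0.35,0.3,0,0.1],[1,-0.5,0.5,0,0.15],[1,-0.5,0.7,0,0.15],[1,-0.5,0.9,0,0.15],[1,-0.5,1,0,0.15],[1,-0.5,1,0,0.15],[1,-0.5,1,0,0.15]],
  ],
)

```text
t: 5.57
tool_pos: [0.3684, -0.068, 0.1929]
orientation: [0.18, -3.136, -0.0]
force: [-0.1, -0.7, -2.2]
opening: 0.0238
gripper_force: 45.0
```

```bash
cat > m.py <<'E'
from h import *
import sys
s,p,d,P,T=wrist(sys.argv[1]);z=P[...,2]
R=cv2.Rodrigues(np.array(s["orientation"]))[0]
print("tcp",s["tool_pos"].round(4),"bar yaw",np.degrees(np.arctan2(-R[1,0],-R[0,0])).round(2),s["force"].round(1))
B=(P-s["tool_pos"])@R   # tool coords
# bar: near tool plane y=0, tool -x ahead
m=(abs(B[...,1])<.016)&(abs(B[...,2]-.005)<.03)&(B[...,0]<-.02)&(B[...,0]>-.15)&(d>0)&(z<s["tool_pos"][2]+.01)
bl=m&(B[...,0]<-.035)
if bl.sum()>50:
    Q=B[bl];print("blade n",len(Q),"rect xy",rect(Q[:,:2]),"fit z(x):",np.polyfit(Q[:,0],Q[:,2],1).round(4),"xmin",np.percentile(Q[:,0],1).round(4))
def cov(n,P,d):
    z=P[...,2];c=big((z>.105)&(z<.135)&(d>0)&(abs(P[...,1]+.05)<.13)&(P[...,0]>.47)&(P[...,0]<.68))
    print(n,"cover",rect(P[c][:,:2]),np.percentile(z[c],[10,50,90]).round(4))
    return c
c=cov("wrist",P,d)
E
python3 m.py w2
```

```text
tcp [ 0.3684 -0.068   0.1929] bar yaw 6.56 [-0.1 -0.7 -2.2]
blade n 1377 rect xy (array([-49.7,   0.4]), array([20.5, 21.8]), 1.0) fit z(x): [-0.0099  0.0039] xmin -0.0591Traceback (most recent call last):
  File "m.py", line 16, in <module>
    c=cov("wrist",P,d)
  File "m.py", line 13, in cov
    z=P[...,2];c=big((z>.105)&(z<.135)&(d>0)&(abs(P[...,1]+.05)<.13)&(P[...,0]>.47)&(P[...,0]<.68))
                 ~~~^^^^^^^^^^^^^^^^^^^^^^^^^^^^^^^^^^^^^^^^^^^^^^^^^^^^^^^^^^^^^^^^^^^^^^^^^^^^^^^
  File "h.py", line 11, in big
    n,l,st,_=cv2.connectedComponentsWithStats(m.astype(np.uint8));return l==1+np.argmax(st[1:,4])
                                                                              ~~~~~~~~~^^^^^^^^^^
    return _wrapfunc(a, 'argmax', axis=axis, out=out, **kwds)
    return bound(*args, **kwds)
ValueError: attempt to get argmax of an empty sequence
```

View pics/w2.png

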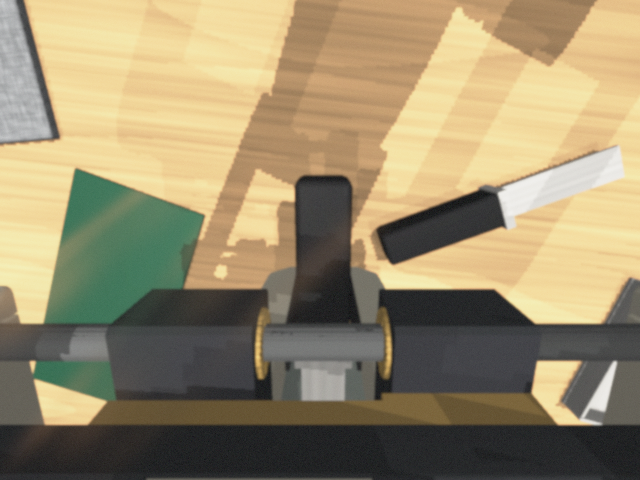

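The wrist view shows the bar straight in the jaws, with the gripper hiding the box. I'll use the fixed cameras for the cover edge.

```bash
python3 - <<'E'
from h import *
for n in("top","scene"):
    p,d=viewer.read_camera(n);cv2.imwrite(f"pics/{n}1.png",p);P=cloud(n,d);z=P[...,2]
    c=big((z>.112)&(z<.130)&(d>0)&(abs(P[...,1]+.05)<.11)&(P[...,0]>.48)&(P[...,0]<.68))
    Q=P[c];ce=Q.mean(0)
    # front edge: for slices along y, min x
    for a in (6.0,):
        e=np.array([np.cos(np.radians(a)),np.sin(np.radians(a))]);f=np.array([-e[1],e[0]])
        u=Q[:,:2]@e;v=Q[:,:2]@f
        vs=np.arange(v.min()+.005,v.max()-.005,.005)
        lo=np.array([np.percentile(u[abs(v-k)<.0025],1) for k in vs]);hi=np.array([np.percentile(u[abs(v-k)<.0025],99) for k in vs])
        k=np.polyfit(vs,lo,1);k2=np.polyfit(vs,hi,1)
        us=np.arange(np.median(lo)+.01,np.median(hi)-.01,.005)
        l1=np.array([v[abs(u-q)<.0025].min() for q in us]);r1=np.array([v[abs(u-q)<.0025].max() for q in us])
        print(n,"front u",np.median(lo).round(4),"yaw",a-np.degrees(k[0]).round(2),"back u",np.median(hi).round(4),"v side",np.median(l1).round(4),np.median(r1).round(4),"yaw side",(a+np.degrees(np.polyfit(us,l1,1)[0])).round(2),(a+np.degrees(np.polyfit(us,r1,1)[0])).round(2))
        vm=(np.median(l1)+np.median(r1))/2;F=e*np.median(lo)+f*vm;print(" edge mid",F.round(4),"width",np.median(r1)-np.median(l1))
        A=np.c_[u-np.median(lo),v-vm,np.ones(len(u))];w=abs(z[c]-np.median(z[c]))<.003
        print(" plane z at front:",np.linalg.lstsq(A[w],z[c][w],rcond=None)[0].round(4), "ridge max near front",np.percentile(z[c][(u<np.median(lo)+.015)&(abs(v-vm)<.03)],[5,50,95]).round(4))
    # table reference close to box
    hsv=cv2.cvtColor(p,cv2.COLOR_BGR2HSV);w=(hsv[...,1]>90)&(hsv[...,0]<25)&(abs(z)<.01)&(abs(P[...,0]-.57)<.15)&(abs(P[...,1]+.05)<.2)&(d>0);print(" table",np.median(z[w]).round(4))
    # tip of held blade
    s=telemetry.read_state();R=cv2.Rodrigues(np.array(s["orientation"]))[0];B=(P-s["tool_pos"])@R
    m=(abs(B[...,1])<.02)&(abs(B[...,2]-.005)<.015)&(B[...,0]<-.05)&(B[...,0]>-.15)&(d>0)
    if m.sum()>20:print(" blade in tool frame",m.sum(),np.percentile(B[m],[1,50,99],axis=0).round(4).tolist())
E
```

```text
top front u 0.4956 yaw 6.01 back u 0.6299 v side -0.1958 -0.0176 yaw side 6.04 5.94
 edge mid [ 0.5041 -0.0543] width 0.1782103143637161
 plane z at front: [-0.0003  0.0003  0.1196] ridge max near front [0.116  0.1212 0.1262]
 table -0.0011
 blade in tool frame 26 [[-0.1108, -0.0074, -0.0008], [-0.1075, -0.0007, 0.005], [-0.1022, 0.0129, 0.0089]]
scene front u 0.4977 yaw 5.92 back u 0.6333 v side -0.1997 -0.0205 yaw side 5.91 5.88
 edge mid [ 0.5065 -0.0575] width 0.17913318405866036
 plane z at front: [-0.0028 -0.0003  0.1223] ridge max near front [0.1202 0.124  0.1277]
 table 0.0015
 blade in tool frame 239 [[-0.1119, -0.0108, -0.0012], [-0.0819, -0.0004, 0.0026], [-0.0504, 0.0108, 0.0063]]
```

View pics/scene1.png

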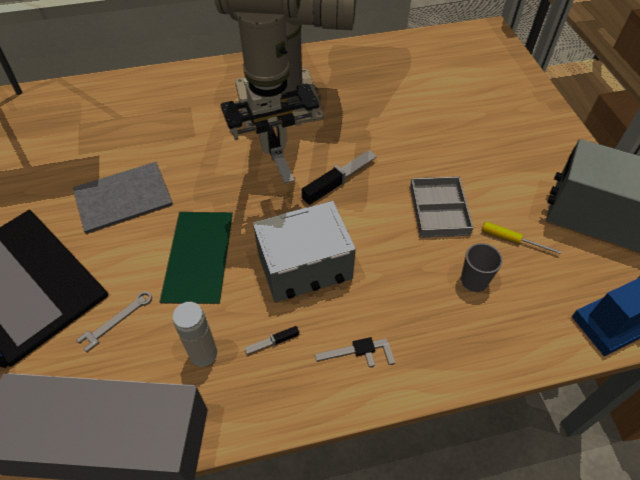

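The scene view shows the blade tip at about (290,178), short of the box edge at about (290,215), with everything else in place. The cover's front edge is at (0.505, -0.056), yaw 6°, top z 0.1207, so the slot middle is at about 0.113. Next I lower to slot height.

Request:
send_rows(
  plan=[
    [[1,0,0,-0.1,0],[1,0,0,-0.2,0],[1,0,0,-0.3,-0.005],[1,0,0,-0.37,-0.005],[1,0,0,-0.37,-0.005],[1,0,0,-0.37,-0.005],[1,0,0,-0.37,-0.005]],
  ],
)

```text
t: 6.3
tool_pos: [0.3692, -0.0704, 0.1205]
orientation: [-0.163, 3.137, -0.0]
force: [0.8, 0.1, -2.0]
opening: 0.0237
gripper_force: 45.0
```

```bash
python3 - <<'E'
from h import *
s=telemetry.read_state();R=cv2.Rodrigues(np.array(s["orientation"]))[0]
print(s["tool_pos"].round(4),"yaw",np.degrees(np.arctan2(-R[1,0],-R[0,0])).round(2),"tilt",R[:,2].round(4),s["force"].round(2),s["wrist_torque"].round(2))
for n in("scene","top"):
    p,d=viewer.read_camera(n);P=cloud(n,d);B=(P-s["tool_pos"])@R
    m=(abs(B[...,1])<.009)&(abs(B[...,2]-.005)<.009)&(B[...,0]<-.05)&(B[...,0]>-.12)&(d>0)
    print(n,m.sum(),np.percentile(B[m],[1,50,99],axis=0).round(4).tolist(),"slope",np.polyfit(B[m][:,0],B[m][:,2],1).round(4))
    z=P[...,2];c=big((z>.112)&(z<.130)&(d>0)&(abs(P[...,1]+.05)<.11)&(P[...,0]>.52)&(P[...,0]<.62))
    print(" blade top z world",np.median(P[m][:,2]).round(4)," cover z",np.median(z[c]).round(4))
    cv2.imwrite(f"pics/{n}2.png",p)
E
```

```text
[ 0.3692 -0.0704  0.1205] yaw 5.95 tilt [ 5.e-04 -2.e-04 -1.e+00] [ 0.76  0.09 -1.99] [ 0.03 -0.01 -0.02]
scene 181 [[-0.1126, -0.0088, -0.0013], [-0.0825, 0.0001, 0.0023], [-0.0507, 0.0086, 0.0064]] slope [-0.0006  0.0023]
 blade top z world 0.1182  cover z 0.1221
top 37 [[-0.1107, -0.0082, -0.0018], [-0.1056, -0.0004, 0.004], [-0.0977, 0.0087, 0.0106]] slope [0.0558 0.0104]
 blade top z world 0.1165  cover z 0.1195
```

Request:
send_rows(
  plan=[
    [[1,0,0.015,-0.011,0],[1,0.03,0.018,-0.011,0],[1,0.07,0.022,-0.011,0],[1,0.11,0.027,-0.011,0],[1,0.11,0.027,-0.011,0],[1,0.11,0.027,-0.011,0]],
  ],
)

```text
t: 6.9
tool_pos: [0.3911, -0.064, 0.1176]
orientation: [0.166, -3.137, 0.0]
force: [-0.3, -0.6, -1.6]
opening: 0.0231
gripper_force: 45.0
```

Request:
send_rows(
  plan=[
    [[1,0.01,0.001,0.004,0],[1,0.025,0.003,0.004,0],[1,0.025,0.003,0.004,0],[1,0.025,0.003,0.004,0]],
  ],
)

```text
t: 7.23
tool_pos: [0.3958, -0.0636, 0.1183]
orientation: [-0.165, 3.137, -0.0]
force: [-0.3, -0.2, -1.8]
opening: 0.0239
gripper_force: 45.0
```

Request:
send_rows(
  plan=[
    [[1,0.01,0.001,0,0],[1,0.02,0.002,0,0],[1,0.03,0.003,0,0],[1,0.03,0.003,0,0]],
  ],
)

```text
t: 7.57
tool_pos: [0.4022, -0.063, 0.1183]
orientation: [-0.165, 3.137, -0.0]
force: [0.4, 0.5, -2.5]
opening: 0.0236
gripper_force: 45.0
```

Request:
send_rows(
  plan=[
    [[1,0.01,0.001,0,0],[1,0.02,0.002,0,0],[1,0.03,0.003,0,0],[1,0.03,0.003,0,0]],
  ],
)

```text
t: 7.9
tool_pos: [0.4082, -0.0624, 0.1183]
orientation: [-0.165, 3.137, -0.0]
force: [-0.3, -0.4, -2.0]
opening: 0.0236
gripper_force: 45.0
```

Request:
send_rows(
  plan=[
    [[1,0.01,0.001,0,0],[1,0.02,0.002,0,0],[1,0.03,0.003,0,0],[1,0.04,0.004,0,0],[1,0.05,0.005,0,0],[1,0.05,0.005,0,0]],
  ],
)

```text
t: 8.4
tool_pos: [0.4182, -0.0614, 0.1183]
orientation: [-0.165, 3.137, -0.0]
force: [-0.6, 0.5, -1.1]
opening: 0.0239
gripper_force: 45.0
```

```bash
python3 - <<'E'
from h import *
s=telemetry.read_state();print(s["tool_pos"].round(4),s["force"].round(2),s["wrist_torque"].round(2))
a,_=viewer.read_camera("scene");b,_=viewer.read_camera("top")
a=cv2.resize(a[80:320,180:420],(400,400));b=cv2.resize(b[160:400,220:460],(400,400))
cv2.imwrite("pics/i1.png",np.hstack([a,b]))
E
```

```text
[ 0.4182 -0.0614  0.1183] [-0.63  0.5  -1.14] [ 0.02 -0.   -0.  ]
```

View pics/i1.png

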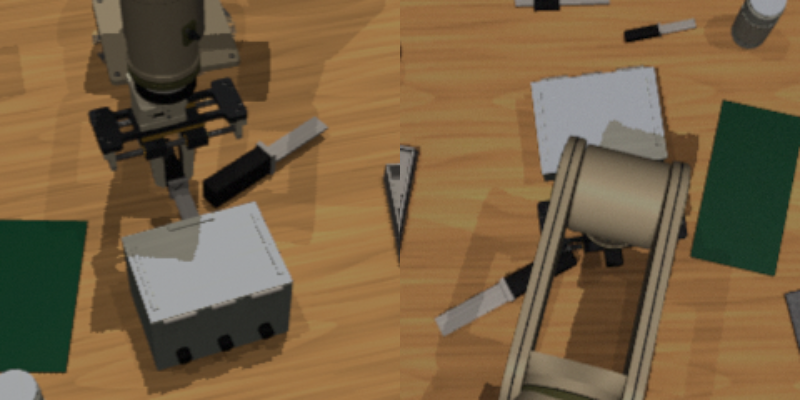

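The blade passes under the ridge: in the left crop it disappears at the cover edge at about (190,215). It went in with no force, so I'll go deeper and then lever down.

Request:
send_rows(
  plan=[
    [[1,0.03,0.003,0,0],[1,0.06,0.006,0,0],[1,0.09,0.009,0,0],[1,0.09,0.009,0,0],[1,0.09,0.009,-0.01,0],[1,0.09,0.009,-0.02,0],[1,0.09,0.009,-0.03,0],[1,0.09,0.009,-0.04,0],[1,0.09,0.009,-0.04,0]],
  ],
)

```text
t: 9.25
tool_pos: [0.4363, -0.0598, 0.1109]
orientation: [-0.165, 3.136, -0.001]
force: [-2.1, 1.4, 6.1]
opening: 0.0235
gripper_force: 45.0
```

Request:
send_rows(
  plan=[
    [[1,0,0,-0.01,0],[1,0,0,-0.02,0],[1,0,0,-0.03,0],[1,0,0,-0.04,0],[1,0,0,-0.04,0]],
  ],
)

```text
t: 9.67
tool_pos: [0.4369, -0.0599, 0.1041]
orientation: [-0.165, 3.134, -0.001]
force: [-5.0, 1.0, 13.8]
opening: 0.0236
gripper_force: 45.0
```

Request:
send_rows(
  plan=[
    [[1,0,0,-0.015,0],[1,0,0,-0.03,0],[1,0,0,-0.045,0],[1,0,0,-0.06,0],[1,0,0,-0.06,0]],
  ],
)

```text
t: 10.08
tool_pos: [0.4381, -0.0599, 0.0922]
orientation: [-0.165, 3.132, -0.001]
force: [2.1, 1.2, 8.7]
opening: 0.0237
gripper_force: 45.0
```

Request:
send_rows(
  plan=[
    [[1,0,0,-0.015,0],[1,0,0,-0.03,0],[1,0,0,-0.03,0]],
  ],
)

```text
t: 10.33
tool_pos: [0.4388, -0.0599, 0.0865]
orientation: [-0.165, 3.13, -0.002]
force: [2.9, 2.3, 9.9]
opening: 0.0234
gripper_force: 45.0
```

```bash
cat > look.py <<'E'
from h import *
import sys
s=telemetry.read_state();R=cv2.Rodrigues(np.array(s["orientation"]))[0];print(s["t"],s["tool_pos"].round(4),s["force"].round(2),s["wrist_torque"].round(2))
e=np.array([np.cos(np.radians(6)),np.sin(np.radians(6))]);f=np.array([-e[1],e[0]]);S=np.array([.510,-.0555])
out=[]
for n in("scene","top"):
    p,d=viewer.read_camera(n);P=cloud(n,d);z=P[...,2]-.1157
    u=(P[...,:2]-S)@e;v=(P[...,:2]-S)@f
    hsv=cv2.cvtColor(p,cv2.COLOR_BGR2HSV)
    c=(d>0)&(abs(v)<.088)&(abs(v)>.03)&(u>-.02)&(u<.2)&(z>-.01)&(z<.2)&(hsv[...,1]<60)&(hsv[...,2]>60)
    if c.sum()>100:
        r=u[c]-.130  # from hinge
        th=np.arctan2(z[c],-r);rad=np.hypot(z[c],r);k=(rad>.05)&(rad<.14);print(n,"cover angle",np.percentile(th[k],[20,50,80]).round(3),k.sum())
    B=(P-s["tool_pos"])@R
    m=(d>0)&(abs(B[...,1])<.010)&(B[...,0]<-.038)&(B[...,0]>-.115)&(abs(B[...,2])<.07)&(u<-.006)&(hsv[...,1]<70)
    if m.sum()>15:
        k=np.polyfit(-B[m][:,0],-B[m][:,2],1);print(n,"blade slope",k.round(3),m.sum(),"ahead",(-B[m][:,0]).min().round(3),(-B[m][:,0]).max().round(3))
    out.append(p)
a=cv2.resize(out[0][50:290,180:420],(400,400));b=cv2.resize(out[1][120:360,220:460],(400,400))
cv2.imwrite(f"pics/{sys.argv[1]}.png",np.hstack([a,b]))
E
python3 look.py l1
```

```text
10.3333 [ 0.4388 -0.0599  0.0865] [2.86 2.29 9.92] [ 0.41 -1.09  0.15]
scene cover angle [0.159 0.181 0.212] 1987
top cover angle [0.13  0.157 0.189] 1198
```

The cover is off its catch, at about 0.13 rad. Now I tighten the grip and lift along an arc around the hinge.

Request:
send_rows(
  plan=[
    [[1,0,0,0,0],[1,0,0,0,0],[1,0.008,0.001,0.03,0],[1,0.016,0.002,0.06,0],[1,0.025,0.003,0.09,0],[1,0.034,0.004,0.124,0],[1,0.034,0.004,0.124,0]],
  ],
  force=60,
)

```text
t: 11.02
tool_pos: [0.4425, -0.0589, 0.1098]
orientation: [0.165, -3.136, 0.0]
force: [-2.8, -1.3, -3.7]
opening: 0.0234
gripper_force: 60.0
```

```bash
python3 look.py l2
```

```text
11.0167 [ 0.4425 -0.0589  0.1098] [-2.78 -1.33 -3.74] [-0.1   0.63 -0.05]
scene cover angle [0.384 0.406 0.436] 2278
top cover angle [0.358 0.384 0.416] 1038
```

View pics/l2.png

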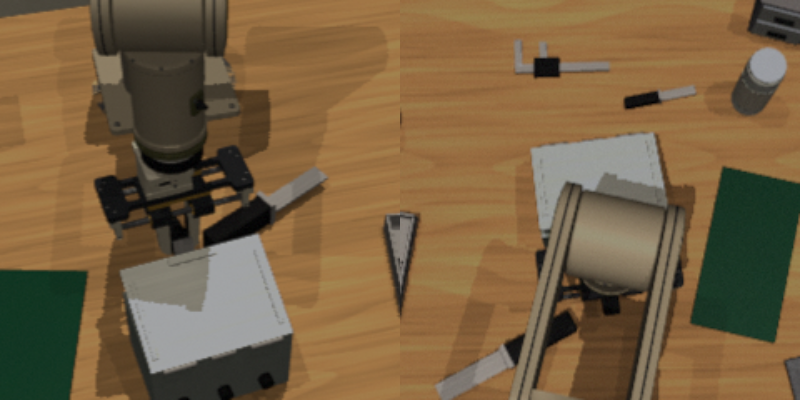

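The cover opens and the bar holds its pitch: the ridge in the left crop at about (190,255) is clear of the fingers. I'll continue the arc.

Request:
send_rows(
  plan=[
    [[1,0.015,0.002,0.032,0],[1,0.033,0.0035,0.064,0],[1,0.053,0.005,0.094,0],[1,0.075,0.008,0.123,0],[1,0.1,0.01,0.15,0],[1,0.125,0.013,0.175,0],[1,0.154,0.016,0.198,0],[1,0.183,0.019,0.218,0],[1,0.183,0.019,0.218,0]],
  ],
)

```text
t: 11.87
tool_pos: [0.4802, -0.0549, 0.1539]
orientation: [-0.166, 3.136, -0.0]
force: [-0.5, 0.2, -1.6]
opening: 0.0234
gripper_force: 60.0
```

```bash
python3 look.py l3
```

```text
11.8667 [ 0.4802 -0.0549  0.1539] [-0.53  0.22 -1.56] [ 0.05  0.17 -0.02]
scene cover angle [1.    1.018 1.043] 2576
top cover angle [0.992 1.008 1.025] 345
```

Request:
send_rows(
  plan=[
    [[1,0.035,0.004,0.02,0],[1,0.07,0.007,0.038,0],[1,0.108,0.011,0.052,0],[1,0.147,0.015,0.062,0],[1,0.187,0.02,0.07,0],[1,0.226,0.024,0.075,0],[1,0.266,0.028,0.075,0],[1,0.306,0.032,0.072,0],[1,0.346,0.036,0.069,0],[1,0.37,0.039,0.064,0],[1,0.37,0.039,0.064,0],[1,0.37,0.039,0.064,0]],
  ],
)

```text
t: 12.97
tool_pos: [0.5535, -0.0471, 0.1651]
orientation: [-0.165, 3.137, 0.0]
force: [-0.2, 0.5, -2.2]
opening: 0.0235
gripper_force: 60.0
```

```bash
python3 look.py l4
```

```text
12.9667 [ 0.5535 -0.0471  0.1651] [-0.25  0.5  -2.21] [ 0.07 -0.01  0.  ]
scene cover angle [1.821 1.859 1.873] 1325
top cover angle [-0.015  1.804  1.828] 191
```

View pics/l4.png

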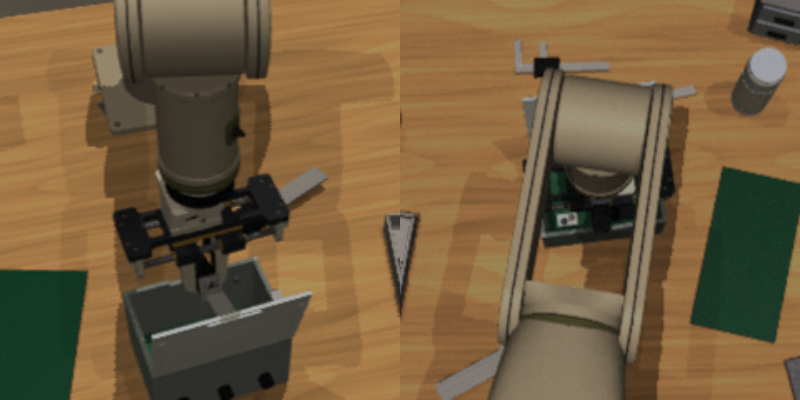

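The cover stands past upright at about 1.78 rad; it is the plate at about (230,325) in the left crop, with the board exposed. I'll back out along the bar, then rise and carry the bar to the mat.

Request:
send_rows(
  plan=[
    [[1,-0.06,-0.006,0,0],[1,-0.16,-0.017,0.01,0],[1,-0.28,-0.03,0.05,0],[1,-0.4,-0.042,0.12,0],[1,-0.48,-0.05,0.22,0],[1,-0.5,-0.052,0.34,0],[1,-0.5,-0.052,0.4,0],[1,-0.5,-0.052,0.4,0]],
  ],
)

```text
t: 13.73
tool_pos: [0.455, -0.0581, 0.2492]
orientation: [-0.164, 3.13, -0.003]
force: [1.0, 0.2, -2.1]
opening: 0.0237
gripper_force: 60.0
```

Request:
send_rows(
  plan=[
    [[1,0,-0.12,0,-0.03],[1,0.02,-0.28,0,-0.06],[1,0.04,-0.44,0,-0.1],[1,0.06,-0.6,0,-0.145],[1,0.07,-0.78,0,-0.145],[1,0.07,-0.9,0,-0.145],[1,0.07,-1,0,-0.145],[1,0.07,-1,0,-0.145],[1,0.07,-1,0,-0.145]],
  ],
)

```text
t: 14.48
tool_pos: [0.467, -0.2581, 0.2435]
orientation: [-0.076, -3.139, -0.002]
force: [0.2, 1.1, -2.2]
opening: 0.0239
gripper_force: 60.0
```

```bash
python3 - <<'E'
from h import *
s,p,d,P,T=wrist("w5");R=cv2.Rodrigues(np.array(s["orientation"]))[0]
print(s["tool_pos"].round(4),"yaw",np.degrees(np.arctan2(-R[1,0],-R[0,0])).round(2),s["force"].round(2),s["opening"])
B=(P-s["tool_pos"])@R
m=(d>0)&(abs(B[...,1])<.009)&(B[...,0]>.022)&(B[...,0]<.07)&(abs(B[...,2])<.06)
print("handle top behind: x,z",np.polyfit(B[m][:,0],-B[m][:,2],1).round(3),m.sum(),B[m][:,0].max().round(3))
P=cloud("scene",viewer.read_camera("scene")[1]);B=(P-s["tool_pos"])@R
m=(abs(B[...,1])<.009)&(B[...,0]<-.045)&(B[...,0]>-.115)&(abs(B[...,2])<.07)
print("blade",np.polyfit(-B[m][:,0],-B[m][:,2],1).round(3),m.sum(),B[m][:,0].min().round(3))
E
python3 look.py l5
```

```text
[ 0.467  -0.2581  0.2435] yaw -2.78 [ 0.21  1.11 -2.21] 0.023863562893172895
handle top behind: x,z [-0.388  0.012] 3038 0.053
blade [0.372 0.001] 179 -0.108
14.5833 [ 0.4672 -0.2568  0.2442] [ 0.35  0.75 -1.72] [ 0.01 -0.06 -0.04]
scene cover angle [1.77  1.857 1.873] 1342
scene blade slope [0.352 0.001] 62 ahead 0.038 0.059
top cover angle [1.747 1.811 1.827] 1277
```

Request:
send_rows(
  plan=[
    [[1,0.01,-0.05,-0.15,0],[1,0.01,-0.06,-0.33,0],[1,0.01,-0.06,-0.52,0],[1,0.01,-0.06,-0.7,0],[1,0.01,-0.06,-0.85,0],[1,0.01,-0.06,-0.95,0],[1,0.01,-0.06,-0.95,0],[1,0.01,-0.06,-0.95,0]],
  ],
  force=20,
)

```text
t: 15.35
tool_pos: [0.4686, -0.2683, 0.0547]
orientation: [-0.071, -3.139, -0.002]
force: [0.2, 0.5, -1.0]
opening: 0.0238
gripper_force: 20.0
```

Request:
send_rows(
  plan=[
    [[1,0,0,-0.015,0],[1,0,0,-0.03,0],[1,0,0,-0.045,0],[1,0,0,-0.06,0],[1,0,0,-0.075,0],[1,0,0,-0.075,0]],
  ],
  force=15,
)

```text
t: 15.85
tool_pos: [0.4689, -0.2695, 0.04]
orientation: [-0.073, -3.14, -0.0]
force: [0.4, -0.1, -2.1]
opening: 0.0236
gripper_force: 15.0
```

Request:
send_rows(
  plan=[
    [[1,0,0,-0.012,0],[1,0,0,-0.024,0],[1,0,0,-0.036,0],[1,0,0,-0.048,0],[1,0,0,-0.048,0]],
  ],
)

```text
t: 16.27
tool_pos: [0.4704, -0.2703, 0.0316]
orientation: [0.073, 3.138, -0.002]
force: [3.9, -0.6, 3.4]
opening: 0.0237
gripper_force: 15.0
```

Request:
send_rows(
  plan=[
    [[1,0,0,-0.01,0],[1,0,0,-0.02,0],[1,0,0,-0.03,0],[1,0,0,-0.03,0],[1,0,0,-0.03,0]],
  ],
)

```text
t: 16.68
tool_pos: [0.4686, -0.2695, 0.0243]
orientation: [-0.073, -3.14, -0.001]
force: [2.8, -0.4, 2.1]
opening: 0.024
gripper_force: 15.0
```

```bash
cat > b.py <<'E'
from h import *
s=telemetry.read_state();print(s["tool_pos"].round(4),s["force"].round(2),s["wrist_torque"].round(2))
R=cv2.Rodrigues(np.array(s["orientation"]))[0]
s2,p,d,P,T=wrist("w6");B=(P-s["tool_pos"])@R
m=(d>0)&(abs(B[...,1])<.009)&(B[...,0]>.022)&(B[...,0]<.07)&(abs(B[...,2])<.03)&(P[...,2]>.012)
print("handle slope",np.polyfit(B[m][:,0],P[m][:,2],1).round(3),m.sum())
P=cloud("scene",viewer.read_camera("scene")[1]);B=(P-s["tool_pos"])@R
m=(abs(B[...,1])<.009)&(B[...,0]<-.045)&(B[...,0]>-.12)&(P[...,2]>.012)&(P[...,2]<.08)
print("blade",np.polyfit(-B[m][:,0],P[m][:,2],1).round(3),m.sum(),B[m][:,0].min().round(3))
E
python3 b.py
```

```text
[ 0.4686 -0.2695  0.0243] [ 2.79 -0.42  2.13] [-0.17 -0.33  0.05]
handle slope [-0.119  0.037] 3189
blade [0.082 0.025] 217 -0.116
```

Request:
send_rows(
  plan=[
    [[1,0,0,0,0],[1,0,0,-0.005,0],[1,0,0,-0.01,0],[1,0,0,-0.01,0],[1,0,0,-0.01,0],[1,0,0,-0.01,0]],
  ],
  force=3,
)

```text
t: 17.28
tool_pos: [0.4688, -0.2693, 0.0224]
orientation: [-0.073, -3.14, -0.001]
force: [-0.2, -0.3, -2.6]
opening: 0.024
gripper_force: 3.0
```

```bash
python3 b.py
```

```text
[ 0.4688 -0.2693  0.0224] [-0.18 -0.31 -2.62] [-0.02 -0.01  0.02]
handle slope [-0.131  0.037] 3299
blade [0.028 0.023] 225 -0.117
```

Request:
send_rows(
  plan=[
    [[1,0,0,0,0],[1,0,0,0,0],[0.47,0,0,0,0],[0.47,0,0,0,0],[0.47,0,0,0,0],[0.47,0,0,0,0]],
  ],
)

```text
t: 17.88
tool_pos: [0.4694, -0.2698, 0.0231]
orientation: [0.073, 3.14, -0.0]
force: [-0.4, 0.7, 0.4]
opening: 0.0247
gripper_force: 0.0
```

```bash
python3 b.py
```

```text
[ 0.4694 -0.2698  0.0231] [-0.35  0.65  0.35] [ 0.01 -0.03 -0.04]
handle slope [-0.127  0.036] 3220
blade [0.004 0.021] 230 -0.115
```

Released, and the bar lies flat. I'll open wide, retreat, and check.

Request:
send_rows(
  plan=[
    [[-0.2,0,0,0,0],[-0.2,0,0,0,0],[-0.2,0,0,0,0],[-0.2,0,0,0,0],[-0.2,0,0,0.1,0],[-0.2,0,0,0.3,0],[-0.2,0,0,0.5,0],[-0.2,0,0,0.7,0],[-0.2,0,0,0.9,0],[-0.2,0,0,1,0]],
  ],
)

```text
t: 18.82
tool_pos: [0.4708, -0.2707, 0.229]
orientation: [0.073, 3.135, -0.006]
force: [0.8, 0.2, 1.0]
opening: 0.0557
gripper_force: 0.0
```

Request:
send_rows(
  plan=[
    [[-0.2,-0.15,-0.15,0.05,0],[-0.2,-0.3,-0.35,0.1,0],[-0.2,-0.4,-0.5,0.1,0],[-0.2,-0.4,-0.5,0.1,0],[-0.2,-0.4,-0.5,0.1,0],[-0.2,-0.4,-0.5,0.1,0]],
  ],
)

```text
t: 19.32
tool_pos: [0.3891, -0.3694, 0.2425]
orientation: [0.076, 3.141, 0.001]
force: [-0.2, -0.6, 0.3]
opening: 0.0559
gripper_force: 0.0
```

```bash
python3 look.py l6; python3 - <<'E'
from h import *
for n in("scene","top"):
    p,d=viewer.read_camera(n);cv2.imwrite(f"pics/{n}9.png",p);P=cloud(n,d);z=P[...,2]
    m=(d>0)&(abs(P[...,0]-.49)<.12)&(abs(P[...,1]+.272)<.03)&(z>.011)&(z<.06);print(n,rect(P[big(m)][:,:2]),np.percentile(z[m],[5,50,98]).round(4))
E
```

```text
19.3167 [ 0.3891 -0.3694  0.2425] [-0.21 -0.59  0.28] [ 0.02  0.02 -0.01]
scene cover angle [1.765 1.858 1.874] 1352
top cover angle [1.708 1.81  1.828] 1293
scene (array([ 501.6, -271.6]), array([ 25.8, 167.3]), 87.8) [0.0177 0.025  0.0371]
top (array([ 499.9, -268.1]), array([ 25.7, 165.7]), 87.4) [0.0139 0.0252 0.036 ]
```

View pics/scene9.png

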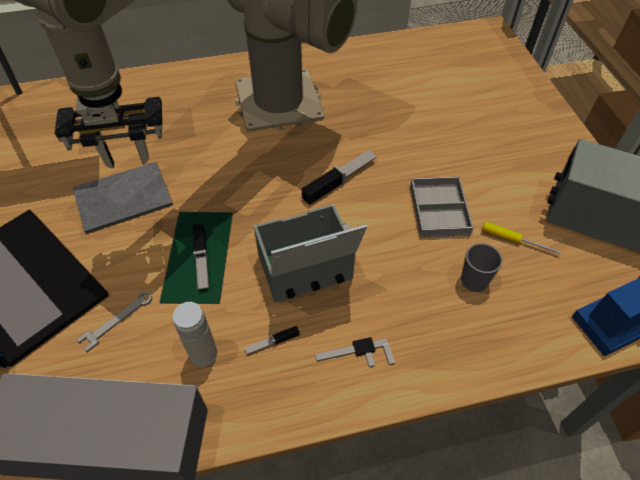

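The cover stands open at about (320,248), the bar lies flat on the mat at about (201,257), the bystanders are unmoved, and the gripper is clear.

```bash
python3 -c "
from h import *
print(order.close_job())"
```

```text
the job is handed in; nothing more can be done
None
```

The job is handed in at about 19.5 s: the cover was levered off its catch with the pry bar and stays open at about 1.8 rad, the bar lies flat and released on its green mat, and the other things on the bench look unmoved.

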